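# Pack the shaker under the cantilever tray of the drinks caddy

## Robot

A 6-joint arm with a two-finger parallel gripper is mounted at the origin on the work surface. World frame = base frame: x ahead of the robot, y to its left, z up, the work surface at z = 0. Lengths are in m, angles in rad, forces in N, time in s.
With the tool pointing down it reaches from about 0.225 to 0.725 m from the base axis. Payload 3.1 kg.
Tool frame: the origin (TCP) lies midway between the tips of the shut fingers; the grasp point (between the pads) lies tcp_to_grasp behind it (tcp_to_grasp is the distance from the TCP to the grasp point, in m); z points along the fingers, y is the direction in which the jaws open and shut (so a half turn about z gives the same grasp; the last joint's range is limited). The gripper opens to 85 mm and grips with 20 to 120 N. Pads are 22 mm wide; open, the fingers measure 114 mm over their backs; the gripper's body (76 mm by 85 mm) begins 54 mm behind the grasp point. The pads swing forward as they close: fully open they stand 13 mm farther back than shut.
Start: joints at [-1.232, 0.048, 0.099, 1.622, 0, 1.443], TCP at [0.236, -0.469, 0.231] pointing down, gripper open.
Joint ranges: [-2.91, 2.91], [-0.99, 1.94], [-1.21, 1.42], [-2.12, 2.29], [-1.49, 1.47], [-3.14, 3.14]. Speed limits (rad/s): [2.79, 2.79, 3.14, 3.14, 3.14, 3.14].

## Interface

Orientations are given as a 3x3 rotation matrix whose columns are the frame's x, y, z axes.
In Python, from rig import * gives the robot as it stands.
- The arm moves only by the tool apply_moves, never from a script. Its argument "motion" is one flat list of numbers, 7 for each row, row after row: the shift along the tool's x, y, z in mm, then the turn, a rotation vector about the tool's x, y, z in rad, then the opening, from 0 (shut) to 1 (fully open). A call has exactly 10 rows; each row is the pose to reach, as a shift and turn from the pose commanded when the call began, along the tool's axes at that moment; what a row does not reach only later rows make up. A row lasts 1/10 s, in which the tool goes at most 50 mm and 8.59 degrees, less where a joint would pass 70% of its speed; a pose out of reach is approached as far as the arm can. A call with a gripper value outside its range is refused whole. The fingers move at their own pace and stop on an object; "grip_force" is the grip in N (left out, the last holds). Time passes only in rows, so rows that repeat a pose let the fingers close, or fill a call up. It gives the time, the measured TCP pose, the force and the opening at its end, in the units of the state.
- get_obs(): the state, without advancing time (a new reading comes with each control period).
- read_camera(name): name is "scene" or "top"; returns a dict with "image" (400x640x3 uint8, blue, green, red), "range_z" (400x640 float32, m along the optical axis (not along the pixel's ray), 0 where there is no reading), "fx", "fy", "cx", "cy" (pixels), "rvec" (rotation vector, rad) and "tvec" (3), from world to camera coordinates, as OpenCV has them. Camera axes: x right, y down, z forward; pixel columns grow to the right and rows downward; lengths in m; the calibration is good to about 2 mm. A picture is of the moment at which its call begins.
- sign_off(): hands the job in, once; it reports no verdict.
The state is a dict: "clock": time; "joint_pos": joint angles; "qd": joint speeds; "effort": joint torques, N m; "ee_pos": TCP position; "tcp_rot": TCP orientation; "ft_force": force on the tool from outside, world axes, zero at the start; "ft_torque": the same for the moment, N m; "gripper_width": finger opening in m.
Only numpy, scipy, OpenCV 4.12 (cv2) and the standard library are available. Lean on these libraries where they do the work, as an engineer would, in place of code of your own. Each camera call takes 0.05 s, during which the arm holds its last target. There are 200 camera calls.

## Task

Put the cocoa shaker away in the wooden drinks caddy: raise the caddy's top tray by its handle until it swings over and rests open by itself, stand the shaker upright in the empty rear bay underneath, and lower the tray gently, without letting it drop, until it is fully home again. What is in the tray and in the front bay stays there, and the other things on the sideboard stay standing where they are.

Things in the scene. Friction and masses are not known exactly. Their poses are not given: they have to be found in the camera images.
- caddy: Wooden two-tier caddy, fixed; lower box 200 (x) x 250 (y) x 65 high, walls and floor 5. Origin: centre of underside; x to its back (about the robot's left), z up. A rib across (5 thick, centred at x = -5, top at z = 25) parts the front bay from the rear bay (clear x = -2.5 to 95, y = -120 to 120). Steel swing arms on both outer sides, to y = +/-132. The closed tray covers the whole box.
- lift_arm (a joint): Swing of the tray's parallel arms, rad: 0 closed, 1.578 open at its stop. The tray stays level; at q each tray point is dx = 98(cos(2.888-q)-cos 2.888) to the back and dz = 98(sin(2.888-q)-sin 2.888) up from its closed place, mm (open: 120, 70). Past q = 1.32 gravity takes it to the stop and holds it; below that it falls shut if let go. Raising takes about 6 N. Downward always under 5 rad/s.
- handle (a point): Middle of the tray's handle: a level steel bar 10 mm thick, 84 straight along the caddy's y, on two posts 110 apart, over the tray's middle; 75 above the tray's underside (142 above the sideboard closed, 212 open). Nothing else in the tray is over 38 above its underside.
- tray_mid (a point): Centre of the tray's underside, axes as the caddy's. Open wooden box 200 x 250 x 38 high, walls and floor 5, a wall across under the handle. Underside 67 above the sideboard closed, 137 open; open, its front edge is at caddy x = +20, overhanging most of the rear bay: lean the gripper to the caddy's front (fingers pointing back and down, about 40 degrees) to get in.
- rear_bay (a point): Point on the floor of the empty rear bay, 5 mm above the sideboard, at caddy x = +35, y = 0: a good place for the shaker's underside. Axes as the caddy's.
- front_bay (a point): Centre of the floor of the front bay (92.5 long in x, 240 wide), axes as the caddy's; it holds the flat tin.
- shaker: Cocoa shaker: squat plain steel cylinder 48 mm diameter with a rounded shoulder above 40 mm, 50 mm high, closed all round, about 120 g, standing loose on the sideboard. Origin: centre of its underside, z up.
- flat_tin: Flat aluminium tin 55 x 100 x 24 high, lying loose in the front bay. Origin: centre of its underside.
- sweet_pot: White pot 40 diameter x 30 high, loose in the tray. Origin: centre of its underside.
- lid_tin: Low aluminium tin 48 diameter x 22 high, loose in the tray. Origin: centre of its underside.
- jigger: Steel waisted double-cone measure, 78 high, 42 diameter at the foot, a bystander standing on the sideboard. Origin: centre of its underside.
- cup: White ceramic espresso cup, 64 diameter at the rim, 58 high, a bystander standing on the sideboard. Origin: centre of its underside.
- jug: Steel milk jug with a side handle, 80 diameter, 85 high, a bystander standing at the far side. Origin: centre of its underside.
Mind the look-alikes: they are no part of the job. What is shaped like the shaker but green, pink or turquoise is not meant.

How it is judged:
On the way, in this order (a step that is already met when the one before it is completed fails the run):
1. the tray is raised and rests open (value of joint lift_arm above 1.45 rad and contact force between the fingers and caddy below 0.2 N), for 0.2 s.
2. the shaker stands upright in the rear bay and is let go, the tray open (x of shaker in the frame of caddy between 0.01 and 0.085 m and y of shaker in the frame of caddy between -0.11 and 0.11 m and z of shaker in the frame of caddy between 0 and 0.01 m and angle between shaker's own z axis and vertical below 0.12 rad and value of joint lift_arm above 1.3 rad and contact force between the fingers and shaker below 0.1 N), for 0.2 s.
At the end, for the whole second after the job is handed in: Tray fully down (under 0.05 rad); shaker at rest on the rear bay floor (centre 10 to 85 mm behind the caddy's middle, within 110 mm sideways, tilt under 0.12 rad); pot and low tin in the tray, flat tin in the front bay; jigger, cup, jug upright (0.2 rad) within 50 mm of their starts (x of shaker in the frame of caddy between 0.01 and 0.085 m and y of shaker in the frame of caddy between -0.11 and 0.11 m and z of shaker in the frame of caddy between 0 and 0.01 m and angle between shaker's own z axis and vertical below 0.12 rad and value of joint lift_arm below 0.05 rad and linear speed of shaker below 0.02 m/s and x of sweet_pot in the frame of tray_mid between -0.1 and 0.1 m and y of sweet_pot in the frame of tray_mid between -0.125 and 0.125 m and z of sweet_pot in the frame of tray_mid between 0 and 0.03 m and x of lid_tin in the frame of tray_mid between -0.1 and 0.1 m and y of lid_tin in the frame of tray_mid between -0.125 and 0.125 m and z of lid_tin in the frame of tray_mid between 0 and 0.03 m and x of flat_tin in the frame of front_bay between -0.03 and 0.03 m and z of flat_tin in the frame of front_bay below 0.012 m and angle between each of jigger, cup, jug's own z axis and vertical below 0.2 rad and distance of each of jigger, cup, jug from where it was at the start of the episode below 0.05 m); the robot touches nothing.
It fails at once if the tray is dropped or slammed (faster than 5 rad/s on the way down) (velocity of joint lift_arm below -5 rad/s).
It fails at once if a bystander on the sideboard is knocked over (angle between any of jigger, cup, jug's own z axis and vertical above 0.6 rad).
It also fails if it takes over 72 s, if anything falls off the work surface, if the arm or the gripper's body presses on something with over 40 N, if the wrist force passes 120 N, or if a joint passes its speed limit or range.

## Working session

There is one attempt and no reset: what is moved stays moved. The work goes in short steps, Python scripts to look and compute and a tool call to move; the robot and the scene stay as the last step left them, time stands still between calls to the robot, and variables do not carry over. Pictures are saved under pics/ and viewed, about 8 in all and at most 12, crops included, and the job is handed in when it is done.

Besides the shell and the picture viewer there is one more tool, called after "Request:" as name(argument=value, ...) on one line, values as JSON. apply_moves: Moves the arm, as the interface text tells. Its arguments: {"type":"object","properties":{"motion":{"type":"array","items":{"type":"number"}},"grip_force":{"type":"number"}},"required":["motion"]}

```bash
mkdir -p pics; ls
cat > h.py <<'E'
from rig import *
import numpy as np, cv2
def cam(n):
    c=read_camera(n); R=cv2.Rodrigues(np.array(c['rvec'],float))[0]; t=np.array(c['tvec'],float).ravel()
    return c,R,t
def pts(c,R,t):
    z=c['range_z'].astype(float); v,u=np.mgrid[0:400,0:640]
    P=np.stack([(u-c['cx'])/c['fx']*z,(v-c['cy'])/c['fy']*z,z],-1)
    W=(P-t)@R; W[z==0]=np.nan
    return W
E
python3 - <<'E'
from h import *
for n in ['scene','top']:
    c,R,t=cam(n); cv2.imwrite(f'pics/{n}0.png',c['image']); print(n,-R.T@t,R[2],c['fx'])
    np.save(f'{n}0.npy',pts(c,R,t))
o=get_obs(); print(o)
import rig; print([x for x in dir(rig) if not x.startswith('_')]);
E
```

```text
pics
scene [1.27786474 0.12977291 0.79163751] [-0.73021268 -0.22866975 -0.64381642] 496.6895804591122
top [ 0.41072593 -0.119933    1.26439483] [ 0.09050799 -0.00718311 -0.99586982] 498.20556851158864
{'clock': 0.1, 'joint_pos': array([-1.23180653e+00,  4.86779326e-02,  9.77481689e-02,  1.62199689e+00,
       -3.53176198e-05,  1.44300431e+00]), 'qd': array([ 0.00037906, -0.00028829,  0.00371572,  0.00112296, -0.00015132,
       -0.0017667 ]), 'effort': array([ 2.26573364e-03, -3.39851046e+01,  3.20935822e+01,  1.58325263e-02,
       -1.79132444e-04,  3.00514813e-06]), 'ee_pos': array([ 0.23605476, -0.46831908,  0.23023039]), 'tcp_rot': array([[ 8.93021213e-01,  4.50013959e-01, -7.41713323e-04],
       [ 4.50014508e-01, -8.93019010e-01,  1.99734315e-03],
       [ 2.36468201e-04, -2.11745156e-03, -9.99997730e-01]]), 'ft_force': array([-0.86247437, -0.67659984,  0.57500526]), 'ft_torque': array([-0.01248156,  0.03311575,  0.01122875]), 'gripper_width': 0.08525070603845634}
['PlanningError', 'get_obs', 'read_camera', 'sign_off', 'tcp_to_grasp']
```

View pics/top0.png

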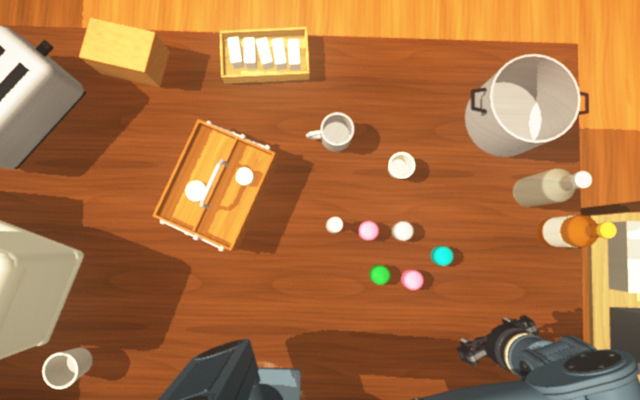

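View pics/scene0.png

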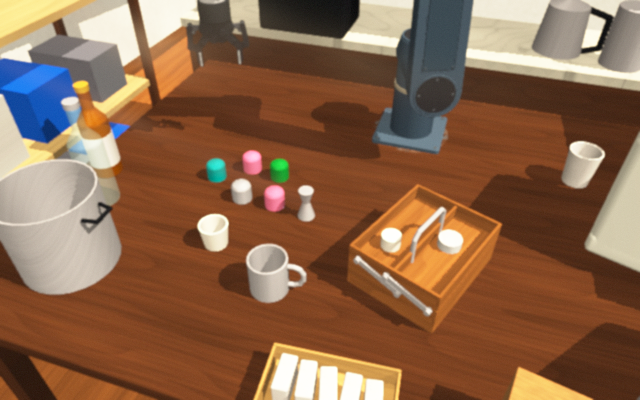

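The top view shows the caddy at about (215,185), with its handle running from (222,163) to (203,205). The steel shaker is at (403,231), the jigger at (334,225), the cup at (402,165) and the jug at (337,132). The scene view agrees, with the shaker at (241,190), between the turquoise and pink look-alikes.

Run:
```python
from h import *
import rig; print('ttg',rig.tcp_to_grasp)
T=np.load('top0.npy');S=np.load('scene0.npy')
def reg(W,u0,u1,v0,v1,z0,z1):
    P=W[v0:v1,u0:u1].reshape(-1,3); return P[(P[:,2]>z0)&(P[:,2]<z1)]
A=np.vstack([reg(T,150,280,110,255,.09,.113)])
def box(P): 
    (c,s,a)=cv2.minAreaRect((P[:,:2]*1000).astype(np.float32)); return np.round(c,1),np.round(s,1),round(a,2)
print('rim',box(A),len(A), cv2.boxPoints(cv2.minAreaRect((A[:,:2]*1000).astype(np.float32))).round())
for n,W,r in [('t',T,(195,235,150,215)),('s',S,(400,455,200,270))]:
    H=reg(W,*r,.125,.16); print('handle',n,len(H),H.mean(0),np.percentile(H[:,2],[5,50,95])); print(box(H), np.linalg.svd(H-H.mean(0),full_matrices=False)[2][0])
for n,W,r,z in [('shaker',T,(388,418,216,246),(.03,.06)),('shakerS',S,(228,255,175,207),(.01,.06)),('jig',T,(322,348,212,238),(.05,.09)),('cup',T,(385,418,148,182),(.03,.07)),('jug',T,(300,358,110,155),(.05,.1)),('pink1',T,(356,382,217,243),(.03,.06)),('turq',T,(430,456,244,270),(.03,.06)),('pink2',T,(400,426,268,292),(.03,.06)),('green',T,(368,392,263,287),(.03,.06)),('pot',T,(180,205,178,203),(.078,.12)),('lid',T,(233,256,165,187),(.08,.12))]:
    P=reg(W,*r,*z); print(n,len(P),((P.max(0)+P.min(0))/2).round(4),P.mean(0).round(4),(P.max(0)-P.min(0)).round(3))
```

```text
ttg 0.0187
rim (array([535.7, 118.7]), array([202. , 271.2]), 67.93) 2014 [[372.  76.]
 [623. -26.]
 [699. 161.]
 [448. 263.]]
handle t 233 [0.53498606 0.11763838 0.14311815] [0.13209684 0.14406115 0.14866659]
(array([535.8, 118.2]), array([ 10.8, 118.2]), 68.07) [-0.92756587  0.37360956  0.00611997]
handle s 250 [0.54802808 0.11377995 0.14209916] [0.12987662 0.14452412 0.14755846]
(array([538.8, 117.1]), array([ 10.2, 116.3]), 67.25) [ 0.92238148 -0.38281938 -0.05159189]
shaker 298 [ 0.4401 -0.3379  0.0426] [ 0.4403 -0.3367  0.0459] [0.045 0.045 0.023]
shakerS 385 [ 0.4442 -0.3391  0.0313] [ 0.4521 -0.3341  0.0356] [0.047 0.048 0.043]
jig 162 [ 0.4511 -0.1679  0.0769] [ 0.451  -0.1681  0.0772] [0.034 0.031 0.012]
cup 243 [ 0.6008 -0.3292  0.0482] [ 0.6046 -0.3325  0.0502] [0.061 0.062 0.036]
jug 395 [ 0.6793 -0.1496  0.0701] [ 0.6797 -0.159   0.0744] [0.08  0.114 0.04 ]
pink1 297 [ 0.4389 -0.2521  0.0426] [ 0.4389 -0.2517  0.0459] [0.047 0.045 0.022]
turq 309 [ 0.3828 -0.4353  0.0428] [ 0.3825 -0.4344  0.0459] [0.047 0.047 0.025]
pink2 311 [ 0.3228 -0.3629  0.0426] [ 0.3226 -0.3616  0.0459] [0.046 0.046 0.025]
green 309 [ 0.3324 -0.2825  0.0422] [ 0.3324 -0.2818  0.0456] [0.046 0.047 0.023]
pot 305 [0.5193 0.1691 0.0883] [0.5196 0.1643 0.093 ] [0.047 0.053 0.02 ]
lid 242 [0.5566 0.0503 0.0939] [0.5561 0.0489 0.1002] [0.039 0.039 0.026]
```

```bash
cat >> h.py <<'E'
from scipy.spatial.transform import Rotation as Ro
C=np.array([.537,.118]); YAW=np.radians(67.9)
cx=np.array([np.cos(YAW),np.sin(YAW),0]); cy=np.array([-np.sin(YAW),np.cos(YAW),0]); G=0.0187
def cad(x,y,z): return np.r_[C,0]+cx*x+cy*y+np.array([0,0,z])
def rot(y,z): y=y/np.linalg.norm(y); z=z/np.linalg.norm(z); return np.column_stack([np.cross(y,z),y,z])
def lean(az,deg): # fingers pointing along azimuth az, deg from vertical
    d=np.array([np.cos(az),np.sin(az),0]); a=np.radians(deg)
    return rot(np.array([-d[1],d[0],0]), d*np.sin(a)+np.array([0,0,-np.cos(a)]))
DOWN=rot(cx,np.array([0,0,-1.]))
def go(g,R,o=None):  # grasp point target -> shift mm, rotvec
    o=o or get_obs(); R0=o['tcp_rot']; p=g+R[:,2]*G
    return (R0.T@(p-o['ee_pos'])*1000).round(1), Ro.from_matrix(R0.T@R).as_rotvec().round(4)
E
python3 - <<'E'
from h import *
print(go(cad(0,0,.27),DOWN));
E
```

```text
(array([ 532.6, -388.2,  -20.1]), array([-8.0000e-04, -2.5000e-03, -2.2891e+00]))
```

Request:
apply_moves(motion=[533,-388,-20,0,0,-2.289,0.6,533,-388,-20,0,0,-2.289,0.6,533,-388,-20,0,0,-2.289,0.6,533,-388,-20,0,0,-2.289,0.6,533,-388,-20,0,0,-2.289,0.6,533,-388,-20,0,0,-2.289,0.6,533,-388,-20,0,0,-2.289,0.6,533,-388,-20,0,0,-2.289,0.6,533,-388,-20,0,0,-2.289,0.6,533,-388,-20,0,0,-2.289,0.6], grip_force=40)

```text
clock: 1.1
ee_pos: [0.465, -0.0223, 0.2462]
tcp_rot: [[-0.392, 0.92, -0.0], [0.92, 0.392, -0.0], [-0.0, -0.0, -1.0]]
ft_force: [0.1, -0.5, 1.1]
gripper_width: 0.0513
```

Run:
```python
from h import *
o=get_obs(); print(o['clock'],o['ee_pos'],o['joint_pos']); print(go(cad(0,0,.27),DOWN));
```

```text
1.1 [ 0.4650405  -0.02225565  0.24616007] [-1.91861499e-01 -1.01627330e-01 -1.76965357e-02  1.65492798e+00
 -2.22975741e-04  9.76563549e-01]
(array([100.9, 121.1,  -5.2]), array([-3.000e-04, -0.000e+00, -7.827e-01]))
```

Request:
apply_moves(motion=[101,121,-5,0,0,-0.783,0.6,101,121,-5,0,0,-0.783,0.6,101,121,-5,0,0,-0.783,0.6,101,121,-5,0,0,-0.783,0.6,101,121,-5,0,0,-0.783,0.6,101,121,-5,0,0,-0.783,0.6,101,121,20,0,0,-0.783,0.6,101,121,30,0,0,-0.783,0.6,101,121,40,0,0,-0.783,0.6,101,121,40,0,0,-0.783,0.6])

```text
clock: 2.1
ee_pos: [0.5362, 0.1153, 0.2043]
tcp_rot: [[-0.924, 0.382, -0.004], [0.382, 0.924, -0.0], [0.004, -0.002, -1.0]]
ft_force: [-0.1, -0.4, -0.2]
gripper_width: 0.0511
```

Run:
```python
from h import *
o=get_obs(); print(o['clock'],o['ee_pos'],o['joint_pos']); print(go(cad(0,0,.142),DOWN)); 
c,R,t=cam('scene'); cv2.imwrite('pics/s1.png',cv2.resize(c['image'][100:340,300:560],None,fx=2.3,fy=2.3))
```

```text
2.1 [0.53617427 0.11533806 0.20430422] [8.95777199e-02 1.08870780e-01 1.10060995e-01 1.57599346e+00
 3.34982358e-05 4.81550773e-01]
(array([-0. ,  2.9, 81. ]), array([-0.0018, -0.0036, -0.0063]))
```

View pics/s1.png

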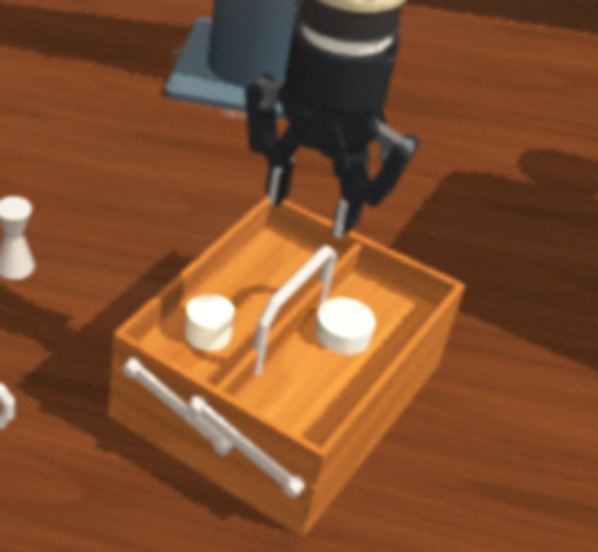

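The fingers, at crop (278,185) and (345,220), straddle the handle bar from above (300,290). I'll descend and close.

Request:
apply_moves(motion=[0,3,20,0,0,-0.006,0.6,0,3,40,0,0,-0.006,0.6,0,3,60,0,0,-0.006,0.6,0,3,75,0,0,-0.006,0.6,0,3,81,0,0,-0.006,0.6,0,3,81,0,0,-0.006,0.6,0,3,81,0,0,-0.006,0,0,3,81,0,0,-0.006,0,0,3,81,0,0,-0.006,0,0,3,81,0,0,-0.006,0], grip_force=40)

```text
clock: 3.15
ee_pos: [0.5389, 0.1171, 0.1268]
tcp_rot: [[-0.926, 0.377, 0.001], [0.377, 0.926, -0.003], [-0.002, -0.002, -1.0]]
ft_force: [-2.5, -5.0, 3.5]
gripper_width: 0.0081
```

Run:
```python
from h import *
o=get_obs(); print(o['clock'],o['ee_pos'],o['ft_force'],o['gripper_width'])
R0=o['tcp_rot']
for q in np.linspace(.08,1.6,20):
    a=2.888; dx=98*(np.cos(a-q)-np.cos(a)); dz=98*(np.sin(a-q)-np.sin(a))
    print(round(q,2),round(dx,1),round(dz,1),(R0.T@(cx*dx+np.array([0,0,dz]))).round(1))
```

```text
3.15 [0.53885536 0.11706586 0.12679892] [-2.46286669 -4.9529922   3.48081002] 0.008118031233099744
0.08 2.3 7.5 [-0.   2.3 -7.5]
0.16 5.1 14.8 [ -0.    5.1 -14.8]
0.24 8.6 21.8 [ -0.    8.5 -21.9]
0.32 12.5 28.6 [ -0.1  12.5 -28.6]
0.4 17.1 35.0 [ -0.1  17.  -35. ]
0.48 22.1 41.0 [ -0.1  22.  -41.1]
0.56 27.6 46.6 [ -0.1  27.5 -46.7]
0.64 33.5 51.8 [ -0.1  33.3 -51.9]
0.72 39.8 56.5 [ -0.1  39.6 -56.5]
0.8 46.4 60.6 [ -0.1  46.3 -60.7]
0.88 53.4 64.2 [ -0.1  53.2 -64.3]
0.96 60.6 67.2 [ -0.1  60.5 -67.4]
1.04 68.0 69.7 [ -0.1  67.9 -69.8]
1.12 75.7 71.5 [ -0.1  75.5 -71.7]
1.2 83.4 72.7 [ -0.1  83.3 -72.9]
1.28 91.2 73.3 [ -0.1  91.1 -73.5]
1.36 99.1 73.3 [ -0.1  98.9 -73.5]
1.44 106.9 72.7 [-1.000e-01  1.067e+02 -7.290e+01]
1.52 114.6 71.4 [-1.000e-01  1.145e+02 -7.160e+01]
1.6 122.2 69.5 [-1.000e-01  1.221e+02 -6.980e+01]
```

Request:
apply_moves(motion=[0,2.3,-7.5,0,0,0,0,0,5.1,-14.8,0,0,0,0,0,8.5,-21.9,0,0,0,0,0,12.5,-28.6,0,0,0,0,0,17,-35,0,0,0,0,0,22,-41,0,0,0,0,0,27.5,-46.7,0,0,0,0,0,33.3,-51.9,0,0,0,0,0,39.6,-56.5,0,0,0,0,0,46.3,-60.7,0,0,0,0])

```text
clock: 4.15
ee_pos: [0.5559, 0.1592, 0.1869]
tcp_rot: [[-0.926, 0.378, -0.0], [0.378, 0.926, -0.004], [-0.001, -0.004, -1.0]]
ft_force: [-1.6, -5.1, 2.7]
gripper_width: 0.0087
```

Run:
```python
from h import *
o=get_obs(); print(o['clock'],o['ee_pos'],o['ft_force'],o['ft_torque'],o['gripper_width'])
c,R,t=cam('scene'); cv2.imwrite('pics/s2.png',cv2.resize(c['image'][100:340,300:560],None,fx=2.3,fy=2.3))
```

```text
4.15 [0.5558623  0.15918451 0.18692513] [-1.62934611 -5.14249673  2.70306126] [-1.11300147  0.32858556 -0.01504798] 0.008745936943702662
```

View pics/s2.png

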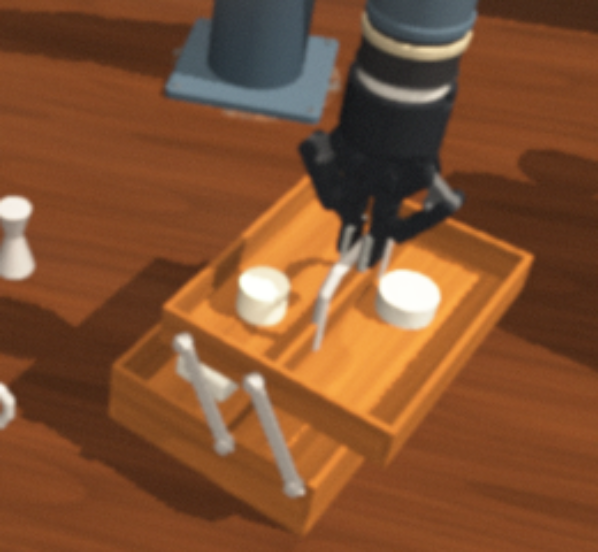

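The tray is rising level. It is half open, with the pot and tin in place.

Request:
apply_moves(motion=[0,6.9,-3.6,0,0,0,0,0,14.2,-6.7,0,0,0,0,0,21.6,-9.1,0,0,0,0,0,29.2,-11,0,0,0,0,0,37,-12.2,0,0,0,0,0,44.8,-12.8,0,0,0,0,0,52.6,-12.8,0,0,0,0,0,60.4,-12.2,0,0,0,0,0,68.2,-10.9,0,0,0,0,0,72,-10,0,0,0,0])

```text
clock: 5.2
ee_pos: [0.5839, 0.2285, 0.1968]
tcp_rot: [[-0.927, 0.376, 0.002], [0.376, 0.927, -0.001], [-0.002, 0.0, -1.0]]
ft_force: [-0.9, -6.4, 10.1]
gripper_width: 0.0081
```

Request:
apply_moves(motion=[0,0,0,0,0,0,0,0,0,0,0,0,0,0.2,0,0,0,0,0,0,0.4,0,0,0,0,0,0,0.6,0,0,0,0,0,0,0.6,0,0,0,0,0,0,0.6,0,0,-10,0,0,0,0.6,0,0,-30,0,0,0,0.6,0,0,-50,0,0,0,0.6,0,0,-65,0,0,0,0.6])

```text
clock: 6.2
ee_pos: [0.5834, 0.228, 0.2636]
tcp_rot: [[-0.926, 0.376, 0.002], [0.376, 0.926, 0.001], [-0.002, 0.001, -1.0]]
ft_force: [-0.6, -1.3, 0.1]
gripper_width: 0.0516
```

Run:
```python
from h import *
o=get_obs(); print(o['clock'],o['ee_pos'],o['ft_force'],o['gripper_width'],o['joint_pos'])
c,R,t=cam('scene'); cv2.imwrite('pics/s3.png',cv2.resize(c['image'][100:340,300:560],None,fx=2.3,fy=2.3))
sh=np.array([.441,-.338,.028])
for az in (20,40,60): print(az,go(sh+np.array([0,0,.15]),lean(np.radians(az),40)))
```

```text
6.2 [0.58335108 0.22797201 0.26363232] [-0.57040225 -1.25072343  0.10004574] 0.05157529179665973 [2.65482513e-01 3.35128360e-01 4.93592235e-01 1.72693311e+00
 9.05764156e-05 6.51403129e-01]
20 (array([ -88.7, -570.9,  100.9]), array([-0.2542, -0.6591, -0.7048]))
40 (array([ -85.4, -568.3,  100.9]), array([-0.3767, -0.6201, -1.0377]))
60 (array([ -81.5, -567. ,  100.9]), array([-0.4989, -0.5651, -1.3695]))
```

View pics/s3.png

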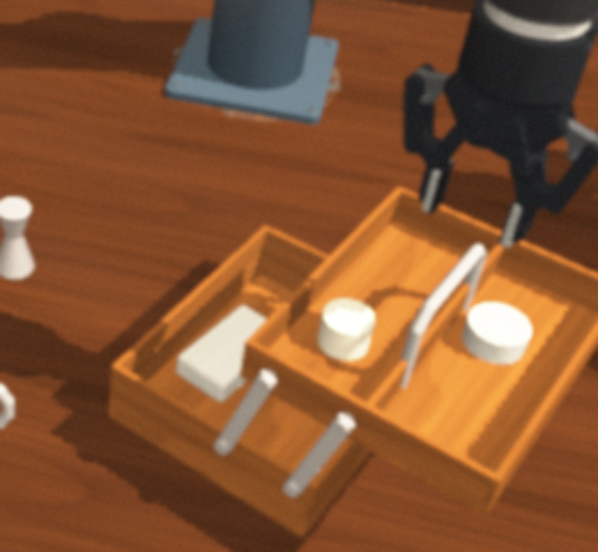

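The tray rests open by itself. The flat tin shows at (230,350), and the pot and low tin are still in the tray. Next, the shaker.

Request:
apply_moves(motion=[-85,-568,30,-0.377,-0.62,-1.038,0.85,-85,-568,30,-0.377,-0.62,-1.038,0.85,-85,-568,30,-0.377,-0.62,-1.038,0.85,-85,-568,30,-0.377,-0.62,-1.038,0.85,-85,-568,30,-0.377,-0.62,-1.038,0.85,-85,-568,30,-0.377,-0.62,-1.038,0.85,-85,-568,30,-0.377,-0.62,-1.038,0.85,-85,-568,30,-0.377,-0.62,-1.038,0.85,-85,-568,30,-0.377,-0.62,-1.038,0.85,-85,-568,30,-0.377,-0.62,-1.038,0.85])

```text
clock: 7.25
ee_pos: [0.4875, -0.1704, 0.2389]
tcp_rot: [[-0.624, -0.62, 0.477], [-0.479, 0.785, 0.394], [-0.618, 0.018, -0.786]]
ft_force: [0.8, 1.0, 0.1]
gripper_width: 0.0728
```

Run:
```python
from h import *
o=get_obs(); print(o['clock'],o['ee_pos'],o['joint_pos'])
L=lean(np.radians(40),40); sh=np.array([.441,-.338,.028])
print(go(sh-L[:,2]*.12,L))
```

```text
7.25 [ 0.48746912 -0.17040169  0.23886412] [-0.86813537 -0.16214617 -0.22079047  1.50278249  0.66669005 -1.52726138]
(array([ 242.7, -107. ,  -23.7]), array([-0.0051, -0.0313, -0.0341]))
```

Request:
apply_moves(motion=[243,-107,-24,-0.005,-0.031,-0.034,0.85,243,-107,-24,-0.005,-0.031,-0.034,0.85,243,-107,-24,-0.005,-0.031,-0.034,0.85,243,-107,-24,-0.005,-0.031,-0.034,0.85,243,-107,-24,-0.005,-0.031,-0.034,0.85,243,-107,-24,-0.005,-0.031,-0.034,0.85,243,-107,-24,-0.005,-0.031,-0.034,0.85,243,-107,-24,-0.005,-0.031,-0.034,0.85,243,-107,-24,-0.005,-0.031,-0.034,0.85,243,-107,-24,-0.005,-0.031,-0.034,0.85])

```text
clock: 8.25
ee_pos: [0.3911, -0.3774, 0.1061]
tcp_rot: [[-0.59, -0.642, 0.489], [-0.492, 0.767, 0.413], [-0.64, 0.002, -0.768]]
ft_force: [0.6, 0.1, -0.3]
gripper_width: 0.0724
```

Run:
```python
from h import *
o=get_obs(); print(o['clock'],o['ee_pos'],o['joint_pos'],o['ft_force'])
L=lean(np.radians(40),40); sh=np.array([.441,-.338,.028])
print(go(sh,L))
c,R,t=cam('scene'); cv2.imwrite('pics/s4.png',cv2.resize(c['image'][80:300,120:380],None,fx=2.3,fy=2.3))
```

```text
8.25 [ 0.3911421  -0.37744955  0.10608981] [-1.25392333  0.27574962 -0.05211166  1.54508873  0.6355041  -2.05043593] [ 0.6175984   0.09761361 -0.26065503]
(array([  1.1,  -2. , 119.4]), array([ 0.0014, -0.0035, -0.0022]))
```

View pics/s4.png

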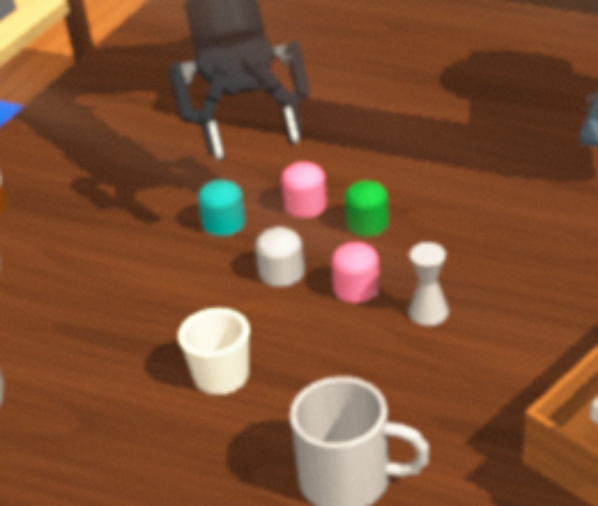

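The gripper is behind the shaker (280,255), and its line runs between the turquoise (222,208) and pink (303,190) look-alikes and above them. I'll advance along the tool axis.

Request:
apply_moves(motion=[1,-2,20,0,-0.003,-0.002,0.85,1,-2,40,0,-0.003,-0.002,0.85,1,-2,60,0,-0.003,-0.002,0.85,1,-2,80,0,-0.003,-0.002,0.85,1,-2,95,0,-0.003,-0.002,0.85,1,-2,105,0,-0.003,-0.002,0.85,1,-2,112,0,-0.003,-0.002,0.85,1,-2,117,0,-0.003,-0.002,0.85,1,-2,119,0,-0.003,-0.002,0.85,1,-2,119,0,-0.003,-0.002,0.85])

```text
clock: 9.3
ee_pos: [0.4493, -0.3312, 0.0129]
tcp_rot: [[-0.588, -0.642, 0.491], [-0.491, 0.767, 0.414], [-0.643, 0.003, -0.766]]
ft_force: [0.5, -0.2, -0.5]
gripper_width: 0.0728
```

Run:
```python
from h import *
o=get_obs(); print(o['clock'],o['ee_pos'],o['ft_force'])
L=lean(np.radians(40),40); sh=np.array([.441,-.338,.028])
print(go(sh,L))
c,R,t=cam('scene'); cv2.imwrite('pics/s5.png',cv2.resize(c['image'][110:260,170:330],None,fx=3.7,fy=3.7))
```

```text
9.3 [ 0.44934062 -0.33115417  0.0129302 ] [ 0.45866124 -0.15635265 -0.46355172]
(array([-1.4,  0.1,  0.2]), array([ 0.0016, -0.0001, -0.0025]))
```

View pics/s5.png

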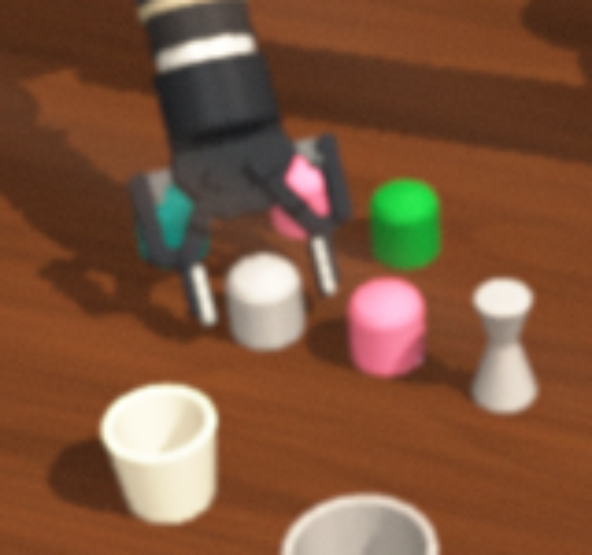

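The fingers stand evenly either side of the steel shaker at (265,300). I'll grip it and lift straight up.

Request:
apply_moves(motion=[0,0,0,0,0,0,0,0,0,0,0,0,0,0,0,0,0,0,0,0,0,0,0,0,0,0,0,0,0,0,0,0,0,0,0,-6,0,-8,0,0,0,0,-19,0,-23,0,0,0,0,-38,0,-46,0,0,0,0,-64,0,-77,0,0,0,0,-84,0,-100,0,0,0,0], grip_force=50)

```text
clock: 10.35
ee_pos: [0.4496, -0.3305, 0.1449]
tcp_rot: [[-0.588, -0.642, 0.491], [-0.49, 0.766, 0.415], [-0.643, 0.004, -0.766]]
ft_force: [0.4, -1.9, -0.9]
gripper_width: 0.0462
```

Run:
```python
from h import *
o=get_obs(); print(o['clock'],o['ee_pos'],o['ft_force'],o['gripper_width'],o['joint_pos'])
L=lean(YAW,40)
g=cad(.030,0,.033); print('final',g)
print('pre',go(g-L[:,2]*.16+np.array([0,0,.08]),L), g-L[:,2]*.16)
c,R,t=cam('scene');W=pts(c,R,t); cv2.imwrite('pics/s6.png',cv2.resize(c['image'][80:300,120:380],None,fx=2.3,fy=2.3))
```

```text
10.35 [ 0.44956181 -0.3305368   0.14491921] [ 0.38418298 -1.86068553 -0.85302493] 0.04618796264714698 [-1.12479443  0.19315585 -0.06659885  1.52080189  0.67124405 -1.89454201]
final [0.54828673 0.14579586 0.033     ]
pre (array([-279.3,  259.3,  136.1]), array([-0.3104,  0.0012, -0.3757])) [0.50959356 0.05050608 0.15556711]
```

View pics/s6.png

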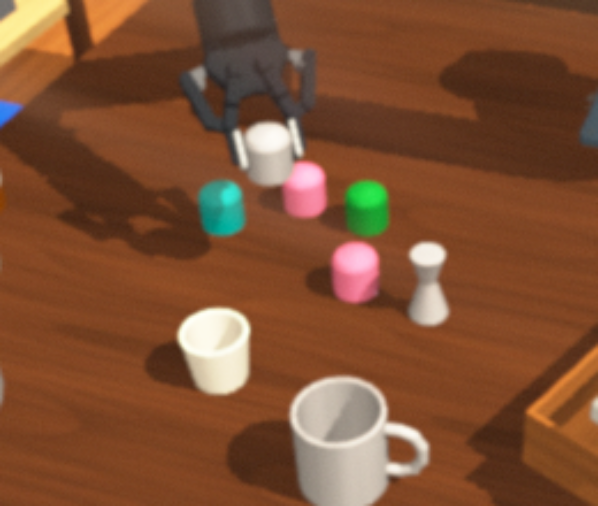

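The shaker (268,150) is held upright, and its neighbours are undisturbed.

Request:
apply_moves(motion=[-47,43,23,-0.03,0,-0.04,0,-93,86,45,-0.07,0,-0.09,0,-140,130,68,-0.12,0,-0.15,0,-186,173,91,-0.18,0,-0.21,0,-233,216,113,-0.24,0,-0.29,0,-279,259,136,-0.31,0.001,-0.376,0,-279,259,136,-0.31,0.001,-0.376,0,-279,259,136,-0.31,0.001,-0.376,0,-279,259,136,-0.31,0.001,-0.376,0,-279,259,136,-0.31,0.001,-0.376,0])

```text
clock: 11.4
ee_pos: [0.5133, 0.0623, 0.219]
tcp_rot: [[-0.286, -0.928, 0.24], [-0.712, 0.373, 0.595], [-0.642, -0.001, -0.767]]
ft_force: [-0.3, -0.3, -1.1]
gripper_width: 0.0466
```

Run:
```python
from h import *
o=get_obs(); print(o['clock'],o['ee_pos'],o['ft_force'],o['gripper_width'],o['joint_pos'])
L=lean(YAW,40); g=cad(.030,0,.033)
print(go(g-L[:,2]*.16+np.array([0,0,.08]),L))
for s in (.16,.08,.03,0): print(s,go(g-L[:,2]*s,L))
```

```text
11.4 [0.51330356 0.06233924 0.21903695] [-0.26066131 -0.28895809 -1.10709879] 0.04664143671360189 [-0.42634659 -0.1258498  -0.23980032  1.49303103  0.69591096 -1.62830454]
(array([-1.2, -1. , -1.9]), array([ 0.0017, -0.0014,  0.0031]))
0.16 (array([50.2, -1. , 59.4]), array([ 0.0017, -0.0014,  0.0031]))
0.08 (array([ 50.1,  -1.1, 139.4]), array([ 0.0017, -0.0014,  0.0031]))
0.03 (array([ 50. ,  -1.2, 189.4]), array([ 0.0017, -0.0014,  0.0031]))
0 (array([ 50. ,  -1.2, 219.4]), array([ 0.0017, -0.0014,  0.0031]))
```

Run:
```python
from h import *
from scipy.optimize import least_squares
o=get_obs(); g=o['ee_pos']-o['tcp_rot'][:,2]*G; print('grasp',g)
for n in ('scene','top'):
    c,R,t=cam(n); W=pts(c,R,t); P=W.reshape(-1,3); im=c['image'].reshape(-1,3).astype(int)
    D=np.linalg.norm(P[:,:2]-g[:2],axis=1)
    m=(D<.03)&(P[:,2]>.195)&(P[:,2]<.27)&(im.min(1)>110)
    Q=P[m]; print(n,m.sum(),np.percentile(Q[:,2],[2,98]) if m.any() else '')
    S=Q[(Q[:,2]<.243)] 
    if n=='scene':
        r=least_squares(lambda p:np.hypot(S[:,0]-p[0],S[:,1]-p[1])-.024,g[:2],loss='soft_l1',f_scale=.001); off=r.x-g[:2]
        print(len(S),'off caddy x,y',off@cx[:2],off@cy[:2],r.cost)
    else: print((Q.mean(0)-g)@np.c_[cx,cy])
    # tray front edge / rib in caddy frame
    loc=np.c_[(P[:,:2]-C)@cx[:2],(P[:,:2]-C)@cy[:2],P[:,2]]
    e=(abs(loc[:,1])<.12)&(loc[:,2]>.15)&(loc[:,2]<.18)&(loc[:,0]>0)&(loc[:,0]<.04)
    print('edge x pct',np.percentile(loc[e,0],[1,5,50]),e.sum())
```

```text
grasp [0.50881857 0.05120939 0.23337925]
scene 611 [0.20776941 0.25572317]
255 off caddy x,y -0.00011515319161621319 -0.00023735086615214355 0.00017823987638925098
edge x pct [0.0185222  0.01948791 0.02354063] 699
top 458 [0.23771867 0.25738481]
[-7.97832392e-04 -1.72462312e-05]
edge x pct [0.0188016  0.01920519 0.02043898] 566
```

Run:
```python
from h import *
L=lean(YAW,40); o=get_obs()
for x,z in ((0,.083),(.0245,.056),(.0255,.045),(.026,.0325)): print(x,z,go(cad(x,0,z),L,o))
```

```text
0 0.083 (array([ 38.9,   0.2, 162.6]), array([-0.    , -0.0015, -0.0009]))
0.0245 0.056 (array([ 37.5,   0.2, 199. ]), array([-0.    , -0.0015, -0.0009]))
0.0255 0.045 (array([4.380e+01, 2.000e-01, 2.081e+02]), array([-0.    , -0.0015, -0.0009]))
0.026 0.0325 (array([5.14e+01, 2.00e-01, 2.18e+02]), array([-0.    , -0.0015, -0.0009]))
```

Request:
apply_moves(motion=[8,0,30,0,0,0,0,16,0,65,0,0,0,0,24,0,100,0,0,0,0,32,0,130,0,0,0,0,37,0,150,0,0,0,0,39,0,163,0,0,0,0,38.5,0,178,0,0,0,0,38,0,190,0,0,0,0,37.5,0,199,0,0,0,0,37.5,0,199,0,0,0,0])

```text
clock: 12.5
ee_pos: [0.5508, 0.1515, 0.0407]
tcp_rot: [[-0.292, -0.926, 0.241], [-0.709, 0.378, 0.595], [-0.642, 0.003, -0.767]]
ft_force: [-0.8, 0.2, -1.6]
gripper_width: 0.0466
```

Run:
```python
from h import *
L=lean(YAW,40); o=get_obs(); g=o['ee_pos']-o['tcp_rot'][:,2]*G; print(o['clock'],(g[:2]-C)@cx[:2],(g[:2]-C)@cy[:2],g[2],o['ft_force'],o['joint_pos'])
for x,z in ((.0255,.045),(.026,.0325)): print(x,z,go(cad(x,0,z),L,o))
c,R,t=cam('scene'); cv2.imwrite('pics/s7.png',cv2.resize(c['image'][120:320,320:540],None,fx=2.7,fy=2.7))
```

```text
12.5 0.024230039941377478 -0.000162289926323278 0.05507075310005494 [-0.75054904  0.23125917 -1.60468356] [-2.16644989e-01  1.20247560e-03 -4.88847888e-01  9.41873852e-01
  6.84906428e-01 -1.34910813e+00]
0.0255 0.045 (array([5.5, 0.1, 8.5]), array([ 0.0008, -0.0015, -0.0033]))
0.026 0.0325 (array([13.1,  0.1, 18.4]), array([ 0.0008, -0.0015, -0.0033]))
```

View pics/s7.png

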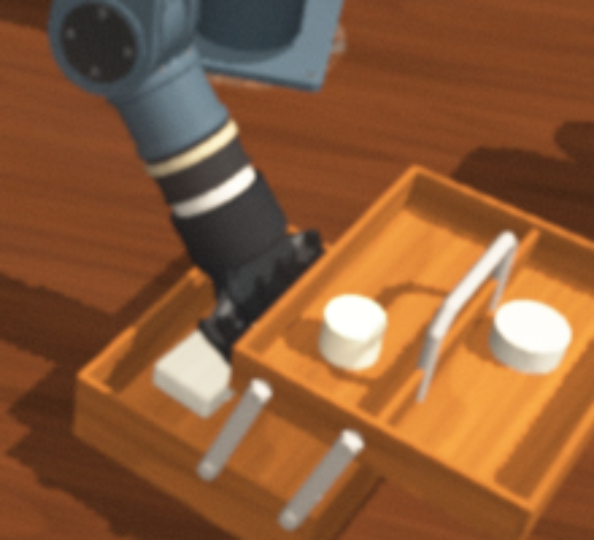

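The gripper is in the gap, clear of the tray edge and with no contact force. I'll lower the shaker onto the floor.

Request:
apply_moves(motion=[2,0,3,0,0,-0.003,0,4,0,6,0,0,-0.003,0,5.5,0,8.5,0,0,-0.003,0,7.5,0,11,0,0,-0.003,0,9.5,0,13.5,0,0,-0.003,0,11,0,16,0,0,-0.003,0,12,0,17.3,0,0,-0.003,0,13,0,18.4,0,0,-0.003,0,13,0,18.4,0,0,-0.003,0,13,0,18.4,0,0,-0.003,0])

```text
clock: 13.55
ee_pos: [0.5526, 0.154, 0.0204]
tcp_rot: [[-0.285, -0.927, 0.243], [-0.711, 0.375, 0.595], [-0.643, -0.003, -0.766]]
ft_force: [-0.0, -0.5, -1.9]
gripper_width: 0.0462
```

Run:
```python
from h import *
o=get_obs(); g=o['ee_pos']-o['tcp_rot'][:,2]*G; print(o['clock'],(g[:2]-C)@cx[:2],(g[:2]-C)@cy[:2],g[2],o['ft_force'],o['ft_torque'])
```

```text
13.55 0.027208630428916095 -0.0008679775598274091 0.034697649891531096 [-1.66678669e-03 -4.55769041e-01 -1.94273013e+00] [-0.73987565  0.30674097  0.0095913 ]
```

Request:
apply_moves(motion=[0.6,0,0.8,0,0,0,0,1.2,0,1.5,0,0,0,0,1.6,0,1.9,0,0,0,0,1.9,0,2.3,0,0,0,0,2.1,0,2.5,0,0,0,0,2.1,0,2.5,0,0,0,0,2.1,0,2.5,0,0,0,0,2.1,0,2.5,0,0,0,0,2.1,0,2.5,0,0,0,0,2.1,0,2.5,0,0,0,0])

```text
clock: 14.55
ee_pos: [0.553, 0.1542, 0.0185]
tcp_rot: [[-0.285, -0.927, 0.244], [-0.71, 0.375, 0.596], [-0.644, -0.003, -0.765]]
ft_force: [-2.9, -2.7, 5.6]
gripper_width: 0.0461
```

The shaker is on the floor: the force turned to about 7 N upward. I'll open the fingers, then back out along the tool axis.

Request:
apply_moves(motion=[0,0,0,0,0,0,0.6,0,0,0,0,0,0,0.65,0,0,0,0,0,0,0.75,0,0,0,0,0,0,0.8,0,0,0,0,0,0,0.8,0,0,0,0,0,0,0.8,0,0,-5,0,0,0,0.8,0,0,-15,0,0,0,0.8,0,0,-30,0,0,0,0.8,0,0,-50,0,0,0,0.8])

```text
clock: 15.55
ee_pos: [0.5397, 0.124, 0.0557]
tcp_rot: [[-0.285, -0.927, 0.242], [-0.711, 0.374, 0.595], [-0.642, -0.002, -0.766]]
ft_force: [-0.1, -0.4, 0.0]
gripper_width: 0.0685
```

Request:
apply_moves(motion=[0,0,-25,0,0,0,0.8,0,0,-50,0,0,0,0.8,0,0,-80,0,0,0,0.8,0,0,-110,0,0,0,0.8,0,0,-140,0,0,0,0.8,-50,0,-200,0,0,0,0.8,-50,0,-200,0,0,0,0.8,-50,0,-200,0,0,0,0.8,-50,0,-200,0,0,0,0.8,-50,0,-200,0,0,0,0.8])

```text
clock: 16.55
ee_pos: [0.5055, 0.0408, 0.2397]
tcp_rot: [[-0.286, -0.927, 0.242], [-0.711, 0.375, 0.595], [-0.642, -0.001, -0.766]]
ft_force: [-0.0, -0.4, -1.3]
gripper_width: 0.0683
```

Run:
```python
from h import *
o=get_obs(); print(o['clock'],o['ee_pos'],o['ft_force'],o['gripper_width'],o['joint_pos'])
print('above handle',go(cad(.120,0,.30),DOWN,o))
c,R,t=cam('scene'); W=pts(c,R,t); a=c['image']
d,Rt,tt=cam('top'); 
cv2.imwrite('pics/s8.png',np.hstack([cv2.resize(a[120:320,320:540],(400,364)),cv2.resize(d['image'][90:290,120:340],(400,364))]))
P=W.reshape(-1,3); loc=np.c_[(P[:,:2]-C)@cx[:2],(P[:,:2]-C)@cy[:2],P[:,2]]
m=(abs(loc[:,1])<.1)&(loc[:,0]>-.09)&(loc[:,0]<.09)&(loc[:,2]<.06)&(loc[:,2]>.03)
print(m.sum(), loc[m][:,:].mean(0) if m.any() else '')
```

```text
16.55 [0.50551069 0.04081607 0.23968541] [-0.00774396 -0.41636904 -1.27607015] 0.06829381385468546 [-0.4774651  -0.12034283 -0.19464383  1.57325229  0.6939051  -1.69240135]
above handle (array([-182.6,   -0.5,   98.7]), array([0.5454, 0.5464, 1.503 ]))
66 [-0.05634644 -0.00875214  0.03078348]
```

View pics/s8.png

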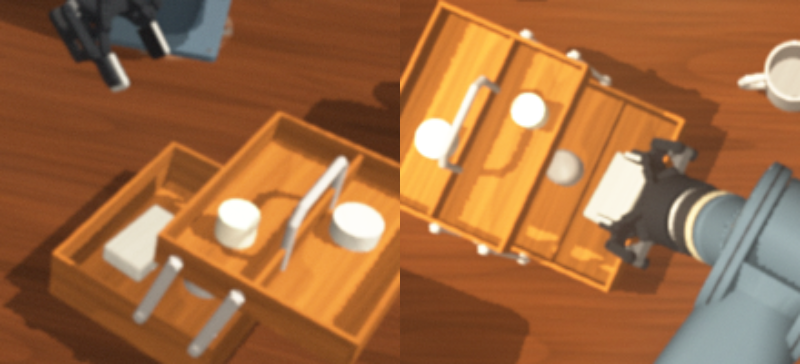

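The top view shows the shaker standing in the rear bay at (563,167), just ahead of the tray edge. The flat tin, pot and low tin are in place. Next I'll go above the raised handle.

Request:
apply_moves(motion=[-32,0,-38,0,0,0,0.6,-183,0,99,0.545,0.546,1.503,0.6,-183,0,99,0.545,0.546,1.503,0.6,-183,0,99,0.545,0.546,1.503,0.6,-183,0,99,0.545,0.546,1.503,0.6,-183,0,99,0.545,0.546,1.503,0.6,-183,0,99,0.545,0.546,1.503,0.6,-183,0,99,0.545,0.546,1.503,0.6,-183,0,99,0.545,0.546,1.503,0.6,-183,0,99,0.545,0.546,1.503,0.6])

```text
clock: 17.65
ee_pos: [0.5811, 0.2307, 0.2809]
tcp_rot: [[-0.973, -0.132, 0.189], [-0.104, 0.983, 0.151], [-0.206, 0.127, -0.97]]
ft_force: [1.3, 0.6, -0.8]
gripper_width: 0.0512
```

Request:
apply_moves(motion=[0,0,0,0,0,0,0.6,0,0,0,0,0,0,0.6,0,0,0,0,0,0,0.6,0,0,0,0,0,0,0.6,0,0,0,0,0,0,0.6,0,0,0,0,0,0,0.6,0,0,0,0,0,0,0.6,0,0,0,0,0,0,0.6,0,0,0,0,0,0,0.6,0,0,0,0,0,0,0.6])

```text
clock: 18.65
ee_pos: [0.5824, 0.2299, 0.2824]
tcp_rot: [[-0.972, -0.136, 0.193], [-0.107, 0.982, 0.154], [-0.211, 0.129, -0.969]]
ft_force: [1.4, -0.4, 0.4]
gripper_width: 0.0513
```

Run:
```python
from h import *
o=get_obs(); print(o['clock'],o['ee_pos'],o['joint_pos'])
print('above',go(cad(.120,0,.27),DOWN,o)); print('handle',go(cad(.120,0,.214),DOWN,o))
c,R,t=cam('top'); P=pts(c,R,t).reshape(-1,3); loc=np.c_[(P[:,:2]-C)@cx[:2],(P[:,:2]-C)@cy[:2],P[:,2]]
m=(abs(loc[:,1])<.06)&(loc[:,0]>.0)&(loc[:,0]<.07)&(loc[:,2]<.062)&(loc[:,2]>.03)
print(m.sum(),np.percentile(loc[m],[1,50,99],axis=0).round(4))
Q=loc[m&(loc[:,2]>.049)]; A=np.c_[Q[:,:2],np.ones(len(Q))]; print('top plane slopes',np.linalg.lstsq(A,Q[:,2],rcond=None)[0],len(Q))
```

```text
18.65 [0.58237882 0.22988898 0.28244477] [0.21335132 0.06647833 0.19555004 1.47527266 0.1095302  0.10171989]
above (array([ 6.9, -4.7, 30. ]), array([0.1814, 0.1752, 0.507 ]))
handle (array([ 18.7, -11.9,  84.3]), array([0.1814, 0.1752, 0.507 ]))
278 [[ 0.0052 -0.0228  0.0309]
 [ 0.0226 -0.0003  0.0508]
 [ 0.042   0.0216  0.0586]]
top plane slopes [0.02163072 0.00918055 0.052685  ] 169
```

The shaker is upright and inside the window. I'll finish the rotation, then take hold of the handle.

Request:
apply_moves(motion=[7,-5,30,0.181,0.175,0.507,0.6,7,-5,30,0.181,0.175,0.507,0.6,7,-5,30,0.181,0.175,0.507,0.6,7,-5,30,0.181,0.175,0.507,0.6,7,-5,30,0.181,0.175,0.507,0.6,7,-5,30,0.181,0.175,0.507,0.6,7,-5,30,0.181,0.175,0.507,0.6,7,-5,30,0.181,0.175,0.507,0.6,7,-5,30,0.181,0.175,0.507,0.6,7,-5,30,0.181,0.175,0.507,0.6])

```text
clock: 19.7
ee_pos: [0.5818, 0.2287, 0.2518]
tcp_rot: [[-0.927, 0.376, 0.001], [0.376, 0.927, 0.001], [-0.001, 0.001, -1.0]]
ft_force: [-1.4, -0.1, -0.0]
gripper_width: 0.0511
```

Run:
```python
from h import *
o=get_obs(); print(o['clock'],o['ee_pos'],o['ft_force']); print('handle',go(cad(.120,0,.2125),DOWN,o))
```

```text
19.7 [0.58182395 0.22865217 0.25181902] [-1.37093588 -0.08765227 -0.02465554]
handle (array([-0.1,  0.6, 58. ]), array([0.001 , 0.0008, 0.0002]))
```

Request:
apply_moves(motion=[0,0.6,15,0,0,0,0.6,0,0.6,30,0,0,0,0.6,0,0.6,45,0,0,0,0.6,0,0.6,53,0,0,0,0.6,0,0.6,57,0,0,0,0.6,0,0.6,57,0,0,0,0.3,0,0.6,57,0,0,0,0,0,0.6,57,0,0,0,0,0,0.6,57,0,0,0,0,0,0.6,57,0,0,0,0], grip_force=60)

```text
clock: 20.7
ee_pos: [0.5826, 0.229, 0.1955]
tcp_rot: [[-0.926, 0.376, 0.002], [0.376, 0.926, -0.0], [-0.002, 0.0, -1.0]]
ft_force: [-2.3, -1.5, 2.9]
gripper_width: 0.0078
```

Run:
```python
from h import *
o=get_obs(); print(o['clock'],o['ee_pos'],o['ft_force'],o['gripper_width'])
R0=o['tcp_rot']; a=2.888; q0=1.578
for q in np.linspace(1.578-.0789,0,20):
    dx=98*(np.cos(a-q)-np.cos(a-q0)); dz=98*(np.sin(a-q)-np.sin(a-q0))
    print(round(q,3),round(dx,1),round(-dz,1),(R0.T@(cx*dx+np.array([0,0,dz]))).round(1))
```

```text
20.7 [0.58255872 0.22896042 0.19547298] [-2.26980906 -1.5135385   2.85619191] 0.007795455788293753
1.499 -7.5 -1.7 [-0.  -7.5 -1.7]
1.42 -15.2 -2.8 [ -0.  -15.2  -2.8]
1.341 -22.9 -3.3 [ -0.  -22.9  -3.3]
1.262 -30.6 -3.2 [ -0.  -30.6  -3.2]
1.184 -38.3 -2.4 [ -0.  -38.3  -2.5]
1.105 -45.9 -1.1 [ -0.  -45.9  -1.1]
1.026 -53.4 0.8 [ -0.  -53.4   0.8]
0.947 -60.7 3.3 [ -0.  -60.7   3.3]
0.868 -67.8 6.4 [ -0.  -67.8   6.4]
0.789 -74.7 10.0 [ -0.  -74.7  10. ]
0.71 -81.2 14.2 [  0.  -81.2  14.2]
0.631 -87.3 18.9 [  0.  -87.4  18.8]
0.552 -93.1 24.0 [  0.  -93.1  23.9]
0.473 -98.5 29.6 [  0.  -98.5  29.5]
0.394 -103.4 35.5 [   0.  -103.4   35.5]
0.316 -107.8 41.9 [   0.  -107.8   41.8]
0.237 -111.7 48.5 [   0.  -111.7   48.5]
0.158 -115.1 55.5 [ 1.000e-01 -1.151e+02  5.550e+01]
0.079 -117.9 62.7 [ 1.000e-01 -1.179e+02  6.270e+01]
0.0 -120.1 70.1 [ 1.000e-01 -1.202e+02  7.010e+01]
```

Request:
apply_moves(motion=[0,-7.5,-1.7,0,0,0,0,0,-15.2,-2.8,0,0,0,0,0,-22.9,-3.3,0,0,0,0,0,-30.6,-3.2,0,0,0,0,0,-38.3,-2.5,0,0,0,0,0,-45.9,-1.1,0,0,0,0,0,-53.4,0.8,0,0,0,0,0,-60.7,3.3,0,0,0,0,0,-67.8,6.4,0,0,0,0,0,-74.7,10,0,0,0,0])

```text
clock: 21.7
ee_pos: [0.5537, 0.1578, 0.1841]
tcp_rot: [[-0.926, 0.377, -0.0], [0.377, 0.926, -0.003], [-0.001, -0.003, -1.0]]
ft_force: [0.2, -5.6, 3.5]
gripper_width: 0.0079
```

Request:
apply_moves(motion=[0,-6.5,4.2,0,0,0,0,0,-12.7,8.8,0,0,0,0,0,-18.4,13.9,0,0,0,0,0,-23.8,19.5,0,0,0,0,0,-28.7,25.5,0,0,0,0,0,-33.1,31.8,0,0,0,0,0,-37,38.5,0,0,0,0,0,-40.4,45.5,0,0,0,0,0,-43.2,52.7,0,0,0,0,0,-45.4,60,0,0,0,0])

```text
clock: 22.7
ee_pos: [0.5376, 0.1176, 0.1247]
tcp_rot: [[-0.926, 0.377, 0.002], [0.377, 0.926, 0.001], [-0.001, 0.001, -1.0]]
ft_force: [-5.9, 0.5, 28.1]
gripper_width: 0.0081
```

Run:
```python
from h import *
o=get_obs(); print(o['clock'],o['ee_pos'],o['ft_force'],o['gripper_width'])
c,R,t=cam('top'); P=pts(c,R,t).reshape(-1,3); loc=np.c_[(P[:,:2]-C)@cx[:2],(P[:,:2]-C)@cy[:2],P[:,2]]
m=(abs(loc[:,1])<.122)&(abs(loc[:,1])>.06)&(abs(loc[:,0]+.1)<.03)&(loc[:,2]<.13)&(loc[:,2]>.09); print('rim z',np.percentile(loc[m],[2,50,98],axis=0))
```

```text
22.7 [0.53760124 0.11758862 0.12468961] [-5.90500208  0.45209617 28.09451187] 0.008097807840103333
rim z [[-0.10058633 -0.12114879  0.09151708]
 [-0.0980113  -0.06383723  0.10338768]
 [-0.0745108   0.12155649  0.10824317]]
```

The tray is home: pressing down gives 28 N. I'll ease off, open and rise.

Request:
apply_moves(motion=[0,0,-0.8,0,0,0,0,0,0,-0.8,0,0,0,0,0,0,-0.8,0,0,0,0.3,0,0,-0.8,0,0,0,0.6,0,0,-0.8,0,0,0,0.6,0,0,-0.8,0,0,0,0.6,0,0,-10,0,0,0,0.6,0,0,-30,0,0,0,0.6,0,0,-60,0,0,0,0.6,0,0,-100,0,0,0,0.6])

```text
clock: 23.75
ee_pos: [0.5358, 0.1181, 0.2237]
tcp_rot: [[-0.927, 0.376, -0.004], [0.376, 0.927, 0.0], [0.004, -0.001, -1.0]]
ft_force: [0.4, 1.0, 1.1]
gripper_width: 0.0511
```

Request:
apply_moves(motion=[0,-20,-30,0,0,0,0.6,0,-60,-40,0,0,0,0.6,0,-100,-40,0,0,0,0.6,0,-140,-40,0,0,0,0.6,0,-180,-40,0,0,0,0.6,0,-200,-40,0,0,0,0.6,0,-200,-40,0,0,0,0.6,0,-200,-40,0,0,0,0.6,0,-200,-40,0,0,0,0.6,0,-200,-40,0,0,0,0.6])

```text
clock: 24.75
ee_pos: [0.4622, -0.0663, 0.2642]
tcp_rot: [[-0.927, 0.375, 0.0], [0.375, 0.927, 0.001], [-0.0, 0.001, -1.0]]
ft_force: [-0.0, -1.3, -1.3]
gripper_width: 0.051
```

Run:
```python
from h import *
o=get_obs(); print(o['clock'],o['ee_pos'],o['ft_force'])
c,R,t=cam('scene'); d,Rt,tt=cam('top'); P=pts(d,Rt,tt).reshape(-1,3)
cv2.imwrite('pics/s9.png',np.hstack([cv2.resize(c['image'][90:330,120:520],(400,240)),cv2.resize(d['image'][90:290,120:440],(400,240))]))
loc=np.c_[(P[:,:2]-C)@cx[:2],(P[:,:2]-C)@cy[:2],P[:,2]]
h=(abs(loc[:,1])<.04)&(abs(loc[:,0])<.03)&(loc[:,2]>.13)&(loc[:,2]<.16); print('handle',loc[h].mean(0),np.percentile(loc[h,2],[50,95]))
```

```text
24.75 [ 0.46218636 -0.06627568  0.26422142] [-0.04124112 -1.34167976 -1.27445895]
handle [-1.01805792e-03  9.40442389e-05  1.44991226e-01] [0.14526696 0.14818001]
```

View pics/s9.png

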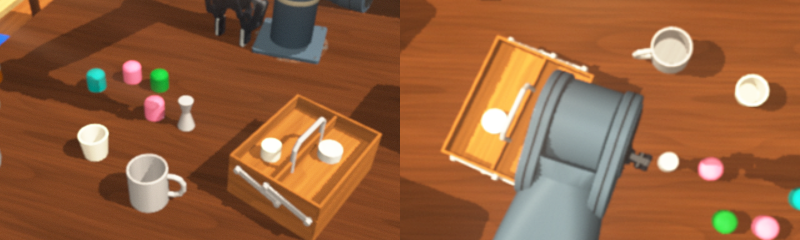

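The tray is home, with the handle top at 148 mm as at the start. The pot and low tin are in it, the jigger, cup and jug are standing, and the arm is clear.

```bash
python3 -c "
from rig import *
print(sign_off())"
```

```text
the job is handed in; nothing more can be done
None
```

The shaker is put away in the rear bay and the tray is shut again. I handed the job in at about 25 s on the robot's clock, and sign-off gives no verdict.

I raised the tray by its handle until it rested open by itself. I then stood the shaker in the rear bay and lowered the tray along its arc, holding the handle all the way down at about 0.8 rad/s.

**Last checks:**
- **Shaker:** upright at about caddy x = 25 mm, y = 0, seen from above after I let go. I did not see it again once the tray was shut.
- **Tray:** the handle top was back at 148 mm, as at the start. Pressing it home gave 28 N before I released it.
- **Contents:** the pot and low tin are in the tray in the last picture. The flat tin was in the front bay when I last saw it, before the tray was lowered.
- **Bystanders:** the jigger, cup and jug were standing in their places in the last picture; I judged this by eye and did not measure their distances again.
- **Robot:** the arm had withdrawn clear of the caddy. The force reading was only noise, under 2 N.

No check failed or disagreed.

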